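# Wedge a cabinet flap up to its height stops

## Robot

A 7-joint arm with a two-finger parallel gripper is mounted at the origin on the work surface. World frame = base frame: x ahead of the robot, y to its left, z up, the work surface at z = 0. Lengths are in m, angles in rad, forces in N, time in s.
With the tool pointing down it reaches from about 0.4 to 0.85 m from the base axis. Payload 10.4 kg.
Tool frame: the origin (TCP) lies midway between the tips of the shut fingers; the grasp point (between the pads) lies 19 mm behind it; x points along the fingers, y is the direction in which the jaws open and shut, and the axes are right-handed (so a half turn about x gives the same grasp; the last joint's range is limited). The gripper opens to 87 mm and grips with 3 to 60 N. Pads are 19 mm wide; open, the fingers measure 117 mm over their backs; the gripper's body (75 mm by 190 mm) begins 51 mm behind the grasp point.
Start: joints at [-1.321, 0.332, -0.065, 1.46, 0.022, 1.35, -0.088], TCP at [0.168, 0.602, 0.223] pointing down, gripper open.
Joint ranges: [-2.6, 2.6], [-0.5, 2.12], [-1.47, 1.34], [0.16, 2.42], [-1.27, 4.41], [0.06, 2.06], [-2.6, 2.6]. Speed limits (rad/s): [2.22, 2.22, 2.79, 2.79, 3.14, 3.14, 3.14].

## Interface

Orientations are given as a unit quaternion [x, y, z, w].
In Python, from bench import * gives the robot as it stands.
- The arm moves only by the shell command python3 -m inch 'ROWS' [FORCE]. ROWS is JSON, a list that holds one entry, the list of rows, each a list of 7 numbers: the shift along the world's x, y, z each as a share of 120 mm, from -1 to 1, then the turn, a rotation vector about the world's x, y, z each as a share of 2 pi rad, from -1 to 1, then the closure, from 0 (fully open) to 1 (shut). A call has 1 to 10 rows; each row is the pose to reach, as a shift and turn from the pose commanded when the call began, turning the shorter way round; what a row does not reach only later rows make up. A row lasts 1/10 s, in which the tool goes at most 50 mm and 8.59 degrees, less where a joint would pass 70% of its speed; a pose out of reach is approached as far as the arm can. A call with a number of a shift or a turn outside -1 to 1 is refused whole. A call with a gripper value outside its range is refused whole. The fingers move at their own pace and stop on an object; FORCE is the grip in N (left out, the last holds). Time passes only in rows, so rows that repeat a pose let the fingers close. It gives the time, the measured TCP pose, the force and the opening at its end, in the units of the state.
- read_state(): the state, without advancing time (a new reading comes with each control period).
- camera(name): name is "scene" or "side" or "wrist"; returns the picture (480x640x3 uint8, red, green, blue); there is no depth.
- get_calibration(name): a dict with "fx", "fy", "cx", "cy" (pixels), "xyz" and "attitude" of the camera in the world. Camera axes: x right, y up, looking along -z (the intrinsics and any distortion apply to the point x, -y, -z); pixel columns grow to the right and rows downward; lengths in m; the calibration is good to about 2 mm. A picture is of the moment at which its call begins: read the wrist's pose just before it. get_calibration takes no time and is no camera call; for the wrist camera it gives the pose at the moment of the call.
- close_job(): hands the job in, once; it reports no verdict.
The state is a dict: "time": time; "joint_positions": joint angles; "joint_vel": joint speeds; "joint_torque": joint torques, N m; "ee_pos": TCP position; "eef_rot": TCP orientation; "ft_force": force on the tool from outside, world axes, zero at the start; "torque": the same for the moment, N m; "width": finger opening in m.
Only numpy, scipy, OpenCV 4.12 (cv2) and the standard library are available. Lean on these libraries where they do the work, as an engineer would, in place of code of your own. Each camera call takes 0.05 s, during which the arm holds its last target.

## Task

Use the long wooden wedge to raise the flap panel hanging in the two-post stand: set the wedge flat on the table, slide its thin nose under the glide at the middle of the panel's lower edge and drive it in until the panel has risen to its height mark and is nipped snugly up against the two stop lugs, firm but not forced. Then let go and leave it wedged there, without touching the panel by hand and without disturbing the other things.

Things in the scene. Friction and masses are not known exactly. Their poses are not given: they have to be found in the camera images.
- wedge_grip (a point): Centre of the loose wedge's bare aluminium grip block (36 long in x, 26 wide in y, 48 mm tall), 24 mm above the wedge's flat underside. x points along the wedge to its nose, z up. The wooden part is 36 mm wide: 25 mm high up to 32 mm ahead of this point, then tapering evenly (1 in 6) to the nose 164 mm ahead. 0.17 kg, balancing about 30 mm ahead of this point.
- wedge_nose (a point): Middle of the wedge's 3 mm thick nose edge, 1.5 mm above its underside; axes as wedge_grip. The wedge rubs on the table with friction about 0.6 (0.5 to 0.7) and stays where it is left under load.
- stand: Two dark wooden posts fixed to the table (106 mm tall, 30 x 24 mm, centres 224 mm apart along y; steel foot plates reach 40 mm before and behind). Origin on the table midway between them, right under the panel's glide. x level, square to the panel: the wedge comes from the -x side and slides towards +x; z up. The 180 mm wide way under the panel is clear.
- stop_lug (a point): Middle of the underside of the steel stop lug on the stand's +y post, 96 mm above the table; the other post has its twin. The panel's top edge rises to these two lugs. The white line scribed on each post 70 mm above the table is the height mark, which the dark lines on the panel's faces then meet.
- flap_centre (a point): Centre of the white panel (18 thick along the stand's x, 196 wide, 56 mm high), which moves only up and down; lower edge 31 mm above the table at rest. Under its middle a steel glide with a round polished foot (12 mm diameter, 36 mm along y, friction about 0.2) hangs down. It is screwed in differently each time: its underside is 7 to 12 mm above the table at rest.
- flap (a joint): Rise of the panel in m: 0 at rest, 0.009 at the mark against the lugs. It loads the wedge with 3.7 to 5.1 N while rising (level push 3 to 7 N); at the lugs the push then climbs about 3 N per mm of travel. Snug means the wedge bears up on the glide with 10 to 20 N in all; the level push that drives it is about equal to that. 25 N there would overstrain the glide.
- mug_mid (a point): Bystander: centre of a white mug (84 mm diameter, 95 mm high) holding hinge plates.
- socket_mid (a point): Bystander: centre of a chrome socket (26 mm diameter, 36 mm high) standing behind the panel, beside the wedge's way.
- screwdriver: Bystander: screwdriver with grey silicone grip, about 200 mm long, lying on the table.
- dowel_center (a point): Bystander: centre of a beech dowel lying on the table (20 mm diameter, 150 mm long).
- screwbox: Bystander: closed cardboard box of screws, 90 x 60 x 45 mm; origin under its centre.
- hinge: Bystander: open steel hinge plate lying flat, 72 x 75 mm, 8 mm high; origin under its centre.
Mind the look-alikes: they are no part of the job. What is shaped like the part that bears wedge_grip but orange or turquoise is not meant.

How it is judged:
On the way, in this order (a step that is already met when the one before it is completed fails the run):
1. the wedge's nose is under the panel's glide with the panel still down (x of wedge_nose in the frame of stand above -0.01 m and horizontal distance between wedge_nose and stand below 0.05 m and height (world z) of wedge_nose below 0.006 m and value of joint flap below 0.001 m).
2. the panel has risen to its stops and is nipped snugly by the wedge (value of joint flap above 0.0078 m and contact force between wedge and flap above 8 N), for 0.2 s.
At the end, for the whole second after the job is handed in: The panel stands within 1.2 mm of its full 9 mm rise, against the lugs, borne by the wedge with more than 8 N (at most 25 N at any time); the wedge lies flat on the table, at rest and released (all of step 2 and linear speed of wedge below 0.005 m/s and height (world z) of wedge_grip below 0.028 m); the robot touches nothing.
It fails at once if the wedge is forced: more than 25 N between wedge and panel (contact force between wedge and flap above 25 N).
It fails at once if the robot touches the panel (contact force between any of the fingers, the arm and flap above 1 N).
It fails at once if a bystander is disturbed (moved more than 30 mm) (distance of any of mug_mid, socket_mid, screwdriver, dowel_center, screwbox, hinge from where it was at the start of the episode above 0.03 m).
It also fails if it takes over 67 s, if anything falls off the work surface, if the arm or the gripper's body presses on something with over 40 N, if the wrist force passes 120 N, or if a joint passes its speed limit or range.

## Working session

There is one attempt and no reset: what is moved stays moved. The work goes in short steps, Python scripts to look and compute and a shell command to move; the robot and the scene stay as the last step left them, time stands still between calls to the robot, and variables do not carry over. Pictures are saved under pics/ and viewed, and the job is handed in when it is done.

```bash
ls; mkdir -p pics; python3 - <<'E'
from bench import *
import cv2
s=read_state();print(s)
for n in("scene","side","wrist"):
    print(n,get_calibration(n));cv2.imwrite(f"pics/{n}0.png",camera(n)[:,:,::-1])
E
```

```text
pics
{'time': 0.0, 'joint_positions': array([-1.32059101,  0.33288519, -0.06472856,  1.46094291,  0.02161237,
        1.34989354, -0.08850082]), 'joint_vel': array([ 0.00054171,  0.00023762,  0.00152248, -0.00018303, -0.0010437 ,
       -0.00093698,  0.00118962]), 'joint_torque': array([ 4.00391482e-04, -6.23246098e+01,  2.47657788e-02, -3.89914405e+01,
       -6.13833801e-02,  3.95964843e-02,  1.81023993e-04]), 'ee_pos': array([0.16828508, 0.60151537, 0.22174493]), 'eef_rot': array([ 0.09563034,  0.70058577, -0.0966395 ,  0.70049641]), 'ft_force': array([-0.13334877,  0.20992959,  0.50196627]), 'torque': array([ 0.02396042,  0.03212938, -0.04446935]), 'width': 0.08684071742163257}
scene {'fx': 535.8705588480663, 'fy': 535.8705588480663, 'cx': 319.33235452682123, 'cy': 250.0792602701897, 'xyz': array([ 1.24831264, -0.24848748,  1.09913241]), 'attitude': array([0.24379004, 0.1822547 , 0.58026747, 0.75540671])}
side {'fx': 528.0504372458122, 'fy': 528.0504372458122, 'cx': 315.1456275012122, 'cy': 239.25617208499244, 'xyz': array([-0.3934191 , -1.0030303 ,  1.00288589]), 'attitude': array([ 0.43346039, -0.17977267, -0.34078767,  0.81465185])}
wrist {'fx': 355.3402248474221, 'fy': 355.3402248474221, 'cx': 313.2732435136116, 'cy': 234.43047461130195, 'xyz': array([0.10207705, 0.62063486, 0.38292181]), 'attitude': array([-0.10130894, -0.07611092,  0.59992969,  0.78995443])}
```

View pics/scene0.png

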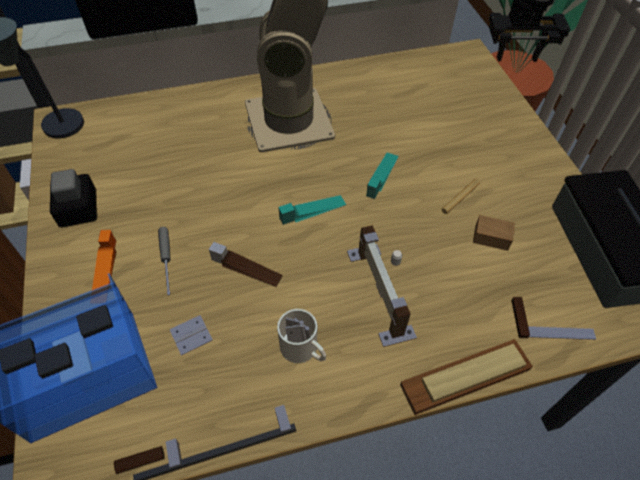

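View pics/side0.png

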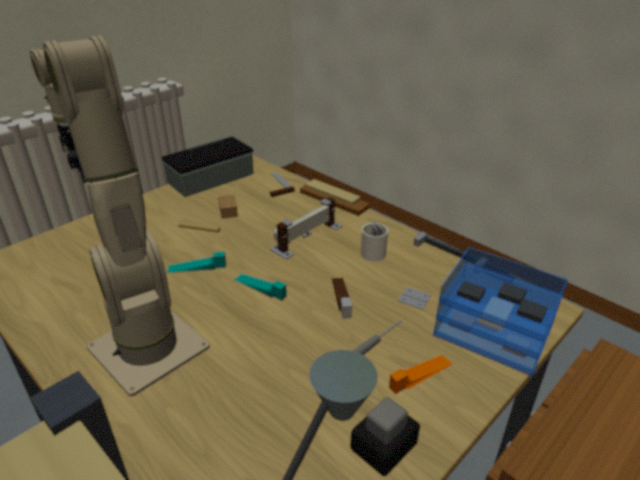

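View pics/wrist0.png

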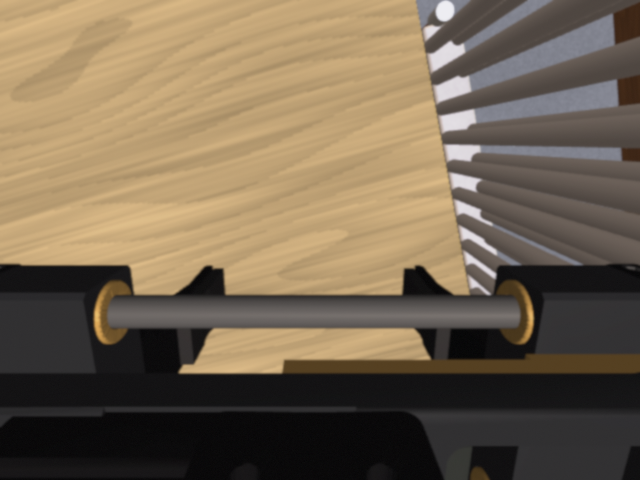

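The candidates in the scene picture are:
- dark wood wedge with a bare grey grip, at (218,252) with its nose at (281,280)
- turquoise wedges, at (290,213) and (375,188)
- orange wedge, at (107,240)
- dark brown tools, at (520,315) and (138,460), which aren't wedges

By the description it's the wedge at (218,252). I'll check that in a crop and then measure.

```bash
cat > h.py <<'E'
import numpy as np, cv2
from scipy.spatial.transform import Rotation as R
from bench import *
def ray(c,u,v):
    d=np.array([(u-c['cx'])/c['fx'],-(v-c['cy'])/c['fy'],-1.]);return c['xyz'],R.from_quat(c['attitude']).apply(d)
def plane(c,u,v,z):
    o,d=ray(c,u,v);return o+d*(z-o[2])/d[2]
def proj(c,p):
    q=R.from_quat(c['attitude']).inv().apply(np.array(p)-c['xyz']);return c['cx']-c['fx']*q[0]/q[2],c['cy']+c['fy']*q[1]/q[2]
E
python3 - <<'E'
import cv2,numpy as np
a=cv2.imread('pics/scene0.png')
b=cv2.resize(a[225:300,195:295],None,fx=6,fy=6,interpolation=cv2.INTER_CUBIC)
cv2.imwrite('pics/c1.png',b)
b=cv2.resize(a[215:350,335:425],None,fx=4.4,fy=4.4,interpolation=cv2.INTER_CUBIC)
cv2.imwrite('pics/c2.png',b)
a=cv2.imread('pics/side0.png')
b=cv2.resize(a[185:325,260:360],None,fx=4.2,fy=4.2,interpolation=cv2.INTER_CUBIC)
cv2.imwrite('pics/c3.png',b)
E
```

```text
(no output)
```

View pics/c1.png

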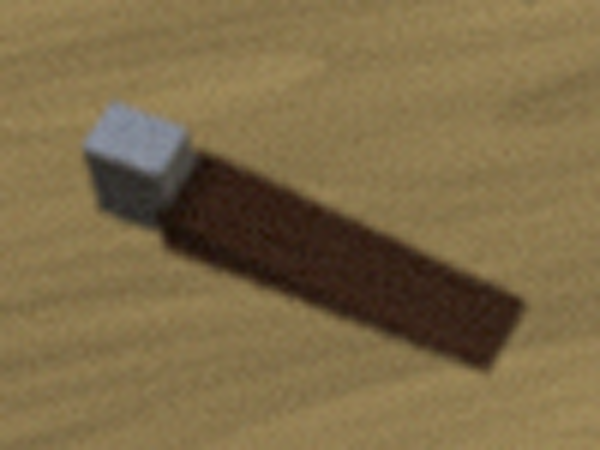

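View pics/c2.png

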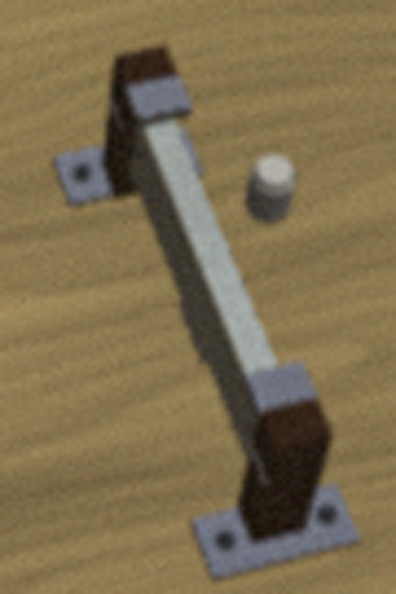

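View pics/c3.png

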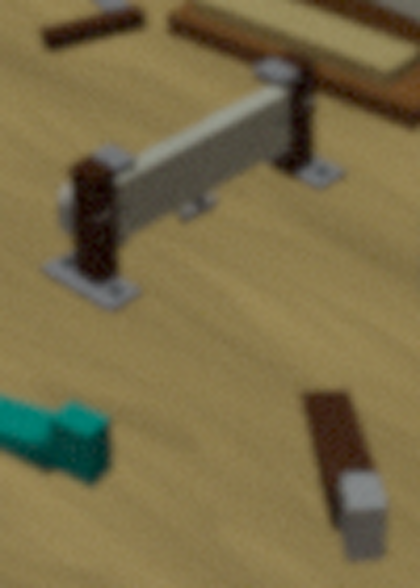

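The crop confirms it: an aluminium block on dark wood, with its top centre near (217.7,248.3) and nose ends near (282.5,275.5) and (276.7,287.2). The stand posts are near (367,232) and (400,310). The socket is on the far side, so the wedge enters from the left of the picture.

```bash
python3 - <<'E'
from h import *
c=get_calibration('scene');np.set_printoptions(precision=4,suppress=True)
f=lambda p,s,o:(p[0]/s+o[0],p[1]/s+o[1])
g=plane(c,*f((136,140),6,(195,225)),.048);n1=plane(c,*f((525,303),6,(195,225)),.002);n2=plane(c,*f((490,373),6,(195,225)),.001)
n=(n1+n2)/2;print('grip',g,'nose',n,n-g,np.linalg.norm((n-g)[:2]),'yaw',np.degrees(np.arctan2(*(n-g)[1::-1])), n1,n2)
o=(335,215)
B=np.mean([plane(c,*f(p,4.4,o),.003) for p in((193,520),(212,577),(358,540),(340,487))],0)
A=[plane(c,*f(p,4.4,o),.003) for p in((55,155),(72,205))]
Bc=[plane(c,*f(p,4.4,o),.003) for p in((193,520),(212,577),(358,540),(340,487))]
print('B',B,Bc,'A',A)
A0=np.mean(A,0)+ (B-np.mean(Bc[:2],0)); print('Acent',A0,np.linalg.norm(A0-B),'mid',(A0+B)/2)
d=B-A0; print('yaw of x',np.degrees(np.arctan2(d[1],d[0]))+90, np.degrees(np.arctan2(d[1],d[0]))-90)
# top edge of panel ends? socket
print('socket',plane(c,397,257,.018),'mug',plane(c,298,336,.05),'screwdr',plane(c,164,232,.01),plane(c,168,292,.005),'teal',plane(c,288,213,.02),plane(c,344,203,0),plane(c,373,190,.02),plane(c,392,156,0))
# side cam
c=get_calibration('side')
print('side: grip',plane(c,*f((362,488),4.2,(260,185)),.048),'nose',plane(c,*f((327,393),4.2,(260,185)),.002))
print('side B?', [plane(c,*f(p,4.2,(260,185)),.003) for p in((42,268),(80,255),(140,290),(105,308))])
E
```

```text
grip [ 0.4606 -0.2817  0.048 ] nose [ 0.561  -0.1539  0.0015] [ 0.1004  0.1277 -0.0465] 0.1624329205921741 yaw 51.83556548729837 [ 0.5469 -0.1436  0.002 ] [ 0.575  -0.1643  0.001 ]
B [0.7711 0.072  0.003 ] [array([0.7544, 0.0327, 0.003 ]), array([0.7872, 0.0317, 0.003 ]), array([0.7869, 0.1108, 0.003 ]), array([0.7561, 0.1127, 0.003 ])] A [array([0.5157, 0.0308, 0.003 ]), array([0.5511, 0.03  , 0.003 ])]
Acent [0.5337 0.0702 0.003 ] 0.23742893923159786 mid [0.6524 0.0711 0.003 ]
yaw of x 90.44020653856066 -89.55979346143934
socket [0.5763 0.1387 0.018 ] mug [ 0.7372 -0.1502  0.05  ] screwdr [ 0.3464 -0.407   0.01  ] [ 0.5248 -0.4161  0.005 ] teal [ 0.3739 -0.0887  0.02  ] [0.3621 0.0675 0.    ] [0.3542 0.1503 0.02  ] [0.2272 0.2521 0.    ]
side: grip [ 0.4537 -0.2822  0.048 ] nose [ 0.555  -0.1591  0.002 ]
side B? [array([0.5136, 0.1066, 0.003 ]), array([0.5465, 0.0986, 0.003 ]), array([0.5471, 0.0302, 0.003 ]), array([0.5121, 0.0321, 0.003 ])]
```

```bash
python3 - <<'E'
from h import *
np.set_printoptions(precision=3,suppress=True)
s=read_state();r=R.from_quat(s['eef_rot']);print(r.as_matrix())
c=get_calibration('wrist');print(R.from_quat(c['attitude']).as_matrix(), r.inv().apply(c['xyz']-s['ee_pos']))
E
```

```text
[[-0.     0.269  0.963]
 [-0.001  0.963 -0.269]
 [-1.    -0.001  0.   ]]
[[ 0.269 -0.932 -0.242]
 [ 0.963  0.26   0.069]
 [-0.001 -0.251  0.968]] [-0.161  0.    -0.069]
```

```bash
python3 -m inch '[[[0.4,-0.3,0.2,0,0,-0.02,0],[0.8,-0.6,0.4,0,0,-0.04,0],[1,-1,0.6,0,0,-0.06,0],[1,-1,0.6,0,0,-0.08,0]]]' 20
python3 -m inch '[[[0.4,-0.3,0,0,0,-0.02,0],[0.8,-0.6,0,0,0,-0.04,0],[1,-1,0,0,0,-0.06,0],[1,-1,0,0,0,-0.08,0]]]'
python3 -m inch '[[[0.4,-0.4,0,0,0,-0.02,0],[0.7,-0.7,0,0,0,-0.03,0],[0.8,-1,0,0,0,-0.04,0],[0.8,-1,0,0,0,-0.04,0]]]'
```

```text
time: 0.55
ee_pos: [0.2908, 0.4795, 0.2957]
eef_rot: [0.27, 0.653, -0.27, 0.654]
ft_force: [0.6, 0.7, -0.1]
width: 0.0871
time: 0.95
ee_pos: [0.4117, 0.3573, 0.2946]
eef_rot: [0.425, 0.565, -0.425, 0.566]
ft_force: [1.3, 1.1, 0.5]
width: 0.0868
time: 1.35
ee_pos: [0.5077, 0.2347, 0.2947]
eef_rot: [0.492, 0.506, -0.493, 0.508]
ft_force: [-1.1, 0.2, 0.9]
width: 0.0871
```

```bash
python3 -m inch '[[[0.3,-0.4,0,0,0,-0.007,0],[0.5,-0.7,0,0,0,-0.007,0],[0.7,-1,0,0,0,-0.007,0],[0.7,-1,0,0,0,-0.007,0]]]'
python3 -m inch '[[[0.1,-0.4,0,0,0,0,0],[0.3,-0.7,0,0,0,0,0],[0.4,-1,0,0,0,0,0],[0.4,-1,0,0,0,0,0],[0.4,-1,0,0,0,0,0]]]'
python3 - <<'E'
from h import *
import json
c=get_calibration('wrist');im=camera('wrist');cv2.imwrite('pics/w1.png',im[:,:,::-1])
json.dump({k:np.asarray(v).tolist() for k,v in c.items()},open('w1.json','w'));print(c['xyz'])
E
```

```text
time: 1.75
ee_pos: [0.5906, 0.1143, 0.2943]
eef_rot: [-0.502, -0.496, 0.504, -0.498]
ft_force: [-0.5, -0.1, -0.5]
width: 0.0871
time: 2.25
ee_pos: [0.6363, 0.0013, 0.2941]
eef_rot: [-0.501, -0.499, 0.501, -0.499]
ft_force: [-0.5, 0.2, 0.1]
width: 0.087
[0.63641358 0.07026021 0.45522385]
```

View pics/w1.png

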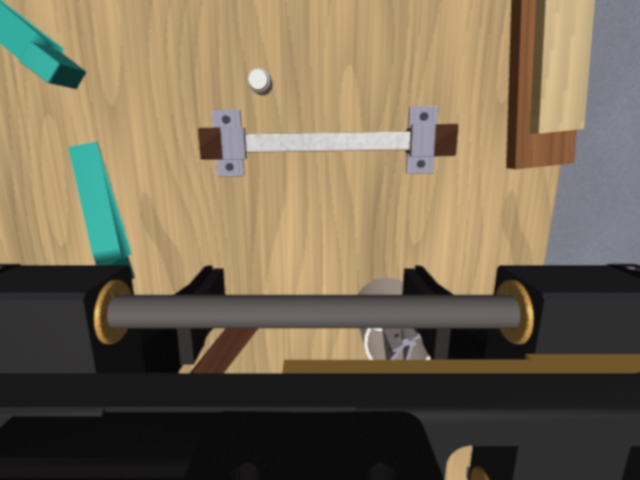

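```bash
python3 - <<'E'
import cv2
a=cv2.imread('pics/w1.png')
cv2.imwrite('pics/w1c.png',cv2.resize(a[60:190,190:470],None,fx=2.85,fy=2.85,interpolation=cv2.INTER_CUBIC))
E
```

```text
(no output)
```

View pics/w1c.png

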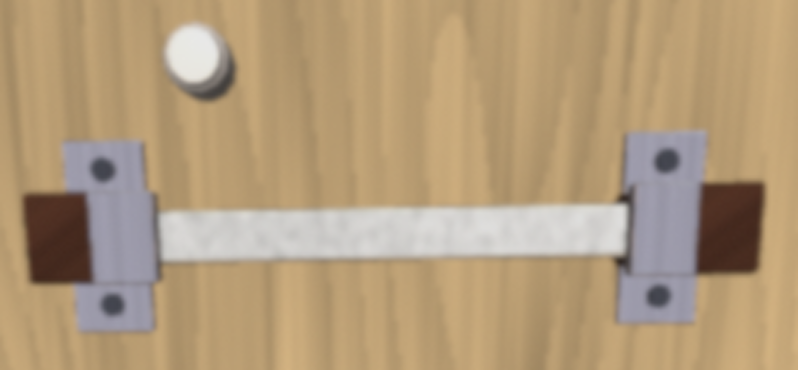

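```bash
python3 - <<'E'
from h import *
import json
np.set_printoptions(precision=4,suppress=True)
c=json.load(open('w1.json'));c['xyz']=np.array(c['xyz'])
f=lambda p:(p[0]/2.85+190,p[1]/2.85+60)
H=[plane(c,*f(p),.004) for p in((103,169),(112,305),(667,160),(658,296))]
L=(H[0]+H[1])/2;Rr=(H[2]+H[3])/2;print(H,L,Rr,np.linalg.norm(L-Rr),(L+Rr)/2)
d=Rr-L;print('yaw x',np.degrees(np.arctan2(d[1],d[0]))+90)
# tops
T=[plane(c,*f(p),.106) for p in((25,195),(33,283),(764,183),(757,271))];l=(T[0]+T[1])/2;r=(T[2]+T[3])/2
print(l,r,np.linalg.norm(l-r),(l+r)/2, np.degrees(np.arctan2(*(r-l)[1::-1]))+90)
P=[plane(c,*f(p),.087) for p in((160,213),(160,262),(628,205),(628,256))];print(np.mean(P,0))
print('sock',plane(c,*f((196,55)),.036),'mug rim L',plane(c,363,345,.095),plane(c,430,355,.095))
E
```

```text
[array([0.5305, 0.0972, 0.004 ]), array([0.5308, 0.0403, 0.004 ]), array([0.7697, 0.1   , 0.004 ]), array([0.77  , 0.0434, 0.004 ])] [0.5307 0.0688 0.004 ] [0.7699 0.0717 0.004 ] 0.23923345978431867 [0.6503 0.0702 0.004 ]
yaw x 90.7074773425306
[0.5283 0.0688 0.106 ] [0.7723 0.0718 0.106 ] 0.24405264910804889 [0.6503 0.0703 0.106 ] 90.71765186890273
[0.6509 0.0701 0.087 ]
sock [0.5765 0.1369 0.036 ] mug rim L [ 0.6919 -0.1538  0.095 ] [ 0.7693 -0.1669  0.095 ]
```

```bash
python3 -m inch '[[[-0.4,-0.35,0,0,0,-0.02,0],[-0.7,-0.7,0,0,0,-0.04,0],[-1,-1,0,0,0,-0.06,0],[-1,-1,0,0,0,-0.06,0]]]'
python3 -m inch '[[[-0.2,-0.35,0,0,0,-0.02,0],[-0.4,-0.7,-0.3,0,0,-0.047,0],[-0.49,-1,-0.5,0,0,-0.047,0],[-0.49,-1,-0.6,0,0,-0.047,0]]]'
python3 -m inch '[[[0,-0.36,-0.2,0,0,0,0],[0,-0.36,-0.5,0,0,0,0],[0,-0.36,-0.5,0,0,0,0]]]'
python3 - <<'E'
from h import *
import json
s=read_state();print(s['ee_pos'],R.from_quat(s['eef_rot']).as_matrix()[:,1])
c=get_calibration('wrist');im=camera('wrist');cv2.imwrite('pics/w2.png',im[:,:,::-1])
json.dump({k:np.asarray(v).tolist() for k,v in c.items()},open('w2.json','w'));print(c['xyz'])
E
```

```text
time: 2.7
ee_pos: [0.5137, -0.1205, 0.2951]
eef_rot: [0.587, 0.395, -0.586, 0.395]
ft_force: [0.9, -0.4, 0.9]
width: 0.0871
time: 3.1
ee_pos: [0.4551, -0.2411, 0.2212]
eef_rot: [-0.638, -0.305, 0.638, -0.305]
ft_force: [0.3, -0.7, 1.2]
width: 0.0873
time: 3.4
ee_pos: [0.4559, -0.2793, 0.1589]
eef_rot: [-0.635, -0.308, 0.639, -0.305]
ft_force: [-1.3, 0.7, 0.3]
width: 0.0868
[ 0.45593961 -0.27926787  0.15888759] [ 0.78183823 -0.62345012 -0.00623893]
[ 0.49942255 -0.22561677  0.31982722]
```

View pics/w2.png

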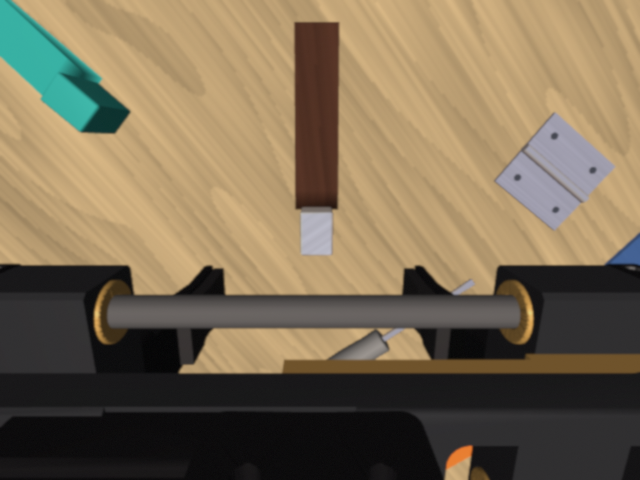

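The view shows the wedge nearly aligned with the tool. The grip top centre is near (316.5,231.5), and the nose edge is at row 22, columns 295 to 338.

```bash
python3 - <<'E'
from h import *
import json
np.set_printoptions(precision=4,suppress=True)
c=json.load(open('w2.json'));c['xyz']=np.array(c['xyz'])
im=cv2.imread('pics/w2.png');
m=cv2.inRange(im,(0,0,0),(70,75,110));m[:, :250]=0;m[:,380:]=0;m[215:]=0
n,l,st,ce=cv2.connectedComponentsWithStats(m);i=1+np.argmax(st[1:,4]);print(st[i],ce[i])
g=(l==i);
for r in(24,60,100,150,200): x=np.where(g[r])[0];print(r,x.min(),x.max())
q=[plane(c,*p,.048) for p in((302,208.5),(331.5,208.5),(300.5,255.5),(332.5,255.5))];G=np.mean(q,0)
N=plane(c,316.7,22,.0015);print(G,N,np.linalg.norm((N-G)[:2]),np.degrees(np.arctan2(*(N-G)[1::-1])),np.linalg.norm(q[0]-q[1]),np.linalg.norm(q[0]-q[2]))
print('proj tcp',proj(c,[.456,-.2793,.159]))
E
```

```text
[ 295   23   43  186 7706] [316.2063 113.9724]
24 295 337
60 296 337
100 296 337
150 296 336
200 296 336
[ 0.4567 -0.2807  0.048 ] [ 0.5573 -0.1539  0.0015] 0.16194724494849339 51.553845626042886 0.02289190970167139 0.038352041241790896
proj tcp (np.float64(314.31448033722336), np.float64(287.61263027971063))
```

```bash
python3 -m inch '[[[0,-0.01,-0.3,0,0,0,0.2],[0,-0.01,-0.6,0,0,0,0.2],[0,-0.01,-0.85,0,0,0,0.3],[0,-0.01,-0.85,0,0,0,0.3]]]'
python3 -m inch '[[[0,0,-0.2,0,0,0,0.3],[0,0,-0.35,0,0,0,0.3],[0,0,-0.35,0,0,0,0.3]]]'
python3 -m inch '[[[0,0,0,0,0,0,1],[0,0,0,0,0,0,1],[0,0,0,0,0,0,1],[0,0,0,0,0,0,1],[0,0,0,0,0,0,1]]]' 25
```

```text
time: 3.85
ee_pos: [0.4574, -0.2798, 0.0592]
eef_rot: [-0.636, -0.309, 0.638, -0.306]
ft_force: [-0.9, -0.2, 1.5]
width: 0.0648
time: 4.15
ee_pos: [0.4585, -0.2812, 0.0194]
eef_rot: [0.637, 0.307, -0.637, 0.307]
ft_force: [0.1, 0.2, -0.6]
width: 0.061
time: 4.65
ee_pos: [0.4578, -0.2825, 0.019]
eef_rot: [0.637, 0.306, -0.637, 0.306]
ft_force: [-1.2, 0.8, 0.1]
width: 0.0288
```

```bash
python3 -m inch '[[[0,0,0,0,0,0,1],[0,0,0,0,0,0,1]]]' 45
python3 -m inch '[[[0,0,0.1,0,0,0,1],[0,0,0.3,0,0,0,1],[0,0,0.5,0,0,0,1],[0,0,0.5,0,0,0,1]]]'
python3 - <<'E'
from h import *
s=read_state();print(s['ee_pos'],s['ft_force'],s['width'],s['joint_positions'])
im=camera('wrist');cv2.imwrite('pics/w3.png',im[:,:,::-1])
E
```

```text
time: 4.85
ee_pos: [0.4576, -0.2824, 0.0188]
eef_rot: [0.637, 0.306, -0.637, 0.306]
ft_force: [-2.3, 1.9, 6.2]
width: 0.0261
time: 5.25
ee_pos: [0.4591, -0.2837, 0.0818]
eef_rot: [0.639, 0.305, -0.636, 0.307]
ft_force: [-0.4, 0.1, -2.1]
width: 0.0257
[ 0.45911344 -0.28366836  0.08179005] [-0.40305819  0.09425155 -2.14550353] 0.025721229836029782 [-0.19372074  0.33602094  0.77903525  1.88789092 -0.27609185  1.02251981
  0.02664482]
```

View pics/w3.png

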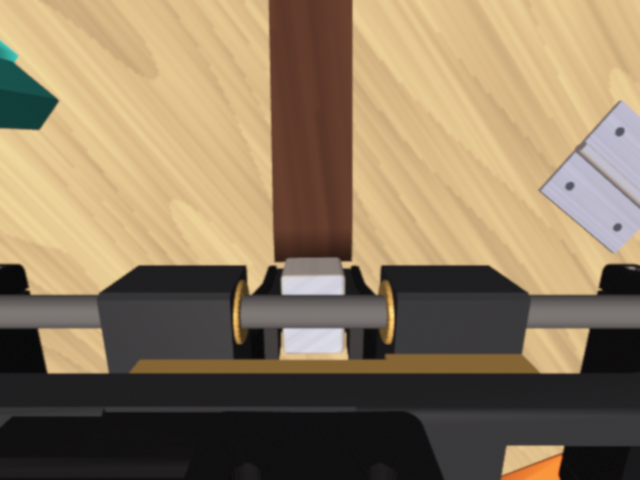

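```bash
python3 -m inch '[[[0.25,0.25,0,0,0,0.008,1],[0.4,0.5,0,0,0,0.016,1],[0.5,0.75,0,0,0,0.024,1],[0.6,0.8,0,0,0,0.029,1],[0.6,0.8,0,0,0,0.029,1]]]'
python3 -m inch '[[[0.1,0.2,0,0,0,0,1],[0.2,0.4,-0.1,0,0,0,1],[0.33,0.6,-0.25,0,0,0,1],[0.33,0.6,-0.35,0,0,0,1],[0.33,0.6,-0.4,0,0,0,1],[0.33,0.6,-0.4,0,0,0,1]]]'
python3 - <<'E'
from h import *
import json
s=read_state();m=R.from_quat(s['eef_rot']).as_matrix();print(s['ee_pos'],s['ft_force'],m[:,0],90+np.degrees(np.arctan2(m[1,1],m[0,1])))
c=get_calibration('wrist');im=camera('wrist');cv2.imwrite('pics/w4.png',im[:,:,::-1])
json.dump({k:np.asarray(v).tolist() for k,v in c.items()},open('w4.json','w'))
E
```

```text
time: 5.8
ee_pos: [0.5305, -0.1849, 0.0778]
eef_rot: [-0.606, -0.364, 0.606, -0.364]
ft_force: [0.3, -0.8, -1.4]
width: 0.0253
time: 6.4
ee_pos: [0.5676, -0.1167, 0.0297]
eef_rot: [-0.607, -0.362, 0.608, -0.362]
ft_force: [-1.7, -0.2, -1.2]
width: 0.0252
[ 0.56761072 -0.11674322  0.02972164] [-1.65311748 -0.24629056 -1.16200693] [-0.00209482 -0.00117011 -0.99999712] 61.59106333987738
```

View pics/w4.png

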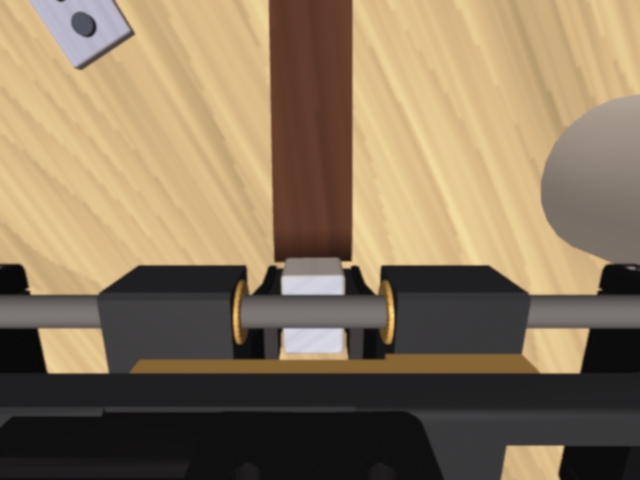

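```bash
python3 -m inch '[[[0,0,-0.04,0,0,0,1],[0,0,-0.07,0,0,0,1],[0,0,-0.08,0,0,0,1],[0,0,-0.08,0,0,0,1],[0,0,-0.08,0,0,0,1]]]'
python3 - <<'E'
from h import *
im=camera('side');cv2.imwrite('pics/s4.png',cv2.resize(im[180:300,230:390,::-1],None,fx=4.5,fy=4.5,interpolation=cv2.INTER_CUBIC))
print(read_state()['ee_pos'])
E
```

```text
time: 6.95
ee_pos: [0.5693, -0.1145, 0.0211]
eef_rot: [0.607, 0.363, -0.607, 0.363]
ft_force: [0.5, -0.1, -1.7]
width: 0.0257
[ 0.56929393 -0.11448983  0.02114902]
```

View pics/s4.png

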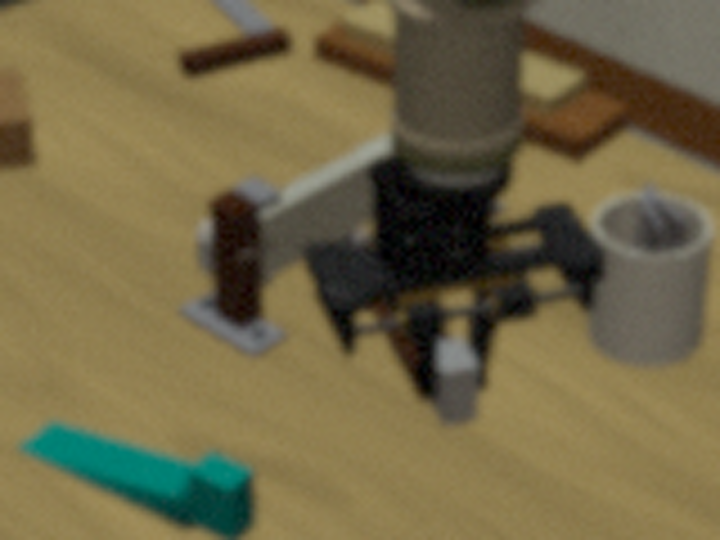

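```bash
python3 -m inch '[[[0,0,-0.01,0,0,0,1],[0,0,-0.018,0,0,0,1],[0,0,-0.018,0,0,0,1]]]'
python3 -m inch '[[[0,0.08,0,0,0,0,1],[0,0.16,0,0,0,0,1],[0.01,0.24,0,0,0,0,1],[0.01,0.32,0,0,0,0,1],[0.02,0.38,0,0,0,0,1],[0.02,0.38,0,0,0,0,1],[0.02,0.38,0,0,0,0,1]]]'
```

```text
time: 7.3
ee_pos: [0.5693, -0.1145, 0.0189]
eef_rot: [0.607, 0.363, -0.607, 0.363]
ft_force: [-0.7, 0.2, -0.7]
width: 0.0257
time: 8.0
ee_pos: [0.5717, -0.0683, 0.0189]
eef_rot: [0.607, 0.363, -0.607, 0.363]
ft_force: [-0.7, 1.7, -0.2]
width: 0.0257
```

```bash
python3 -m inch '[[[0.08,0.01,0,0,0,0.01,1],[0.16,0.025,0,0,0,0.02,1],[0.24,0.035,0,0,0,0.03,1],[0.32,0.05,0,0,0,0.04,1],[0.32,0.05,0,0,0,0.04,1]]]'
python3 - <<'E'
from h import *
s=read_state();m=R.from_quat(s['eef_rot']).as_matrix();y=np.arctan2(m[1,1],m[0,1])+np.pi/2;print(s['ee_pos'],s['ft_force'],np.degrees(y),s['ee_pos'][:2]+.165*np.array([np.cos(y),np.sin(y)]))
im=camera('wrist');cv2.imwrite('pics/w5.png',im[:,:,::-1])
E
```

```text
time: 8.5
ee_pos: [0.6109, -0.0633, 0.0189]
eef_rot: [0.557, 0.436, -0.556, 0.437]
ft_force: [0.3, -0.0, 2.2]
width: 0.0257
[ 0.61086862 -0.06333167  0.01888478] [ 0.30398051 -0.00898346  2.19672758] 76.20701489480425 [0.65020702 0.0969103 ]
```

View pics/w5.png

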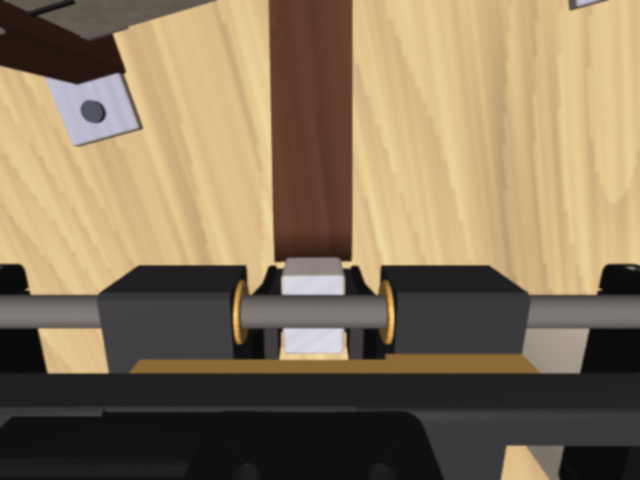

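```bash
python3 -m inch '[[[0.08,0.03,0,0,0,0.01,1],[0.17,0.06,0,0,0,0.02,1],[0.25,0.1,0,0,0,0.03,1],[0.34,0.135,0,0,0,0.04,1],[0.34,0.135,0,0,0,0.04,1],[0.34,0.135,0,0,0,0.04,1]]]'
python3 - <<'E'
from h import *
s=read_state();m=R.from_quat(s['eef_rot']).as_matrix();y=np.arctan2(m[1,1],m[0,1])+np.pi/2;print(s['ee_pos'],s['ft_force'],np.degrees(y),s['ee_pos'][:2]+.165*np.array([np.cos(y),np.sin(y)]))
im=camera('wrist');cv2.imwrite('pics/w6.png',im[:,:,::-1])
im=camera('side');cv2.imwrite('pics/s6.png',cv2.resize(im[180:300,230:390,::-1],None,fx=4.5,fy=4.5,interpolation=cv2.INTER_CUBIC))
E
```

```text
time: 9.15
ee_pos: [0.6505, -0.0479, 0.0189]
eef_rot: [0.498, 0.501, -0.498, 0.502]
ft_force: [0.8, -4.0, 1.1]
width: 0.0258
[ 0.65047444 -0.04785459  0.01888982] [ 0.83661907 -4.04029535  1.10951991] 90.37412993344158 [0.64939703 0.11714189]
```

View pics/w6.png

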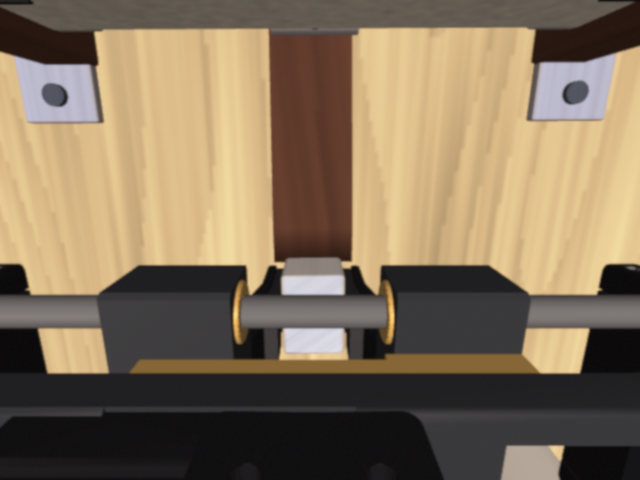

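View pics/s6.png

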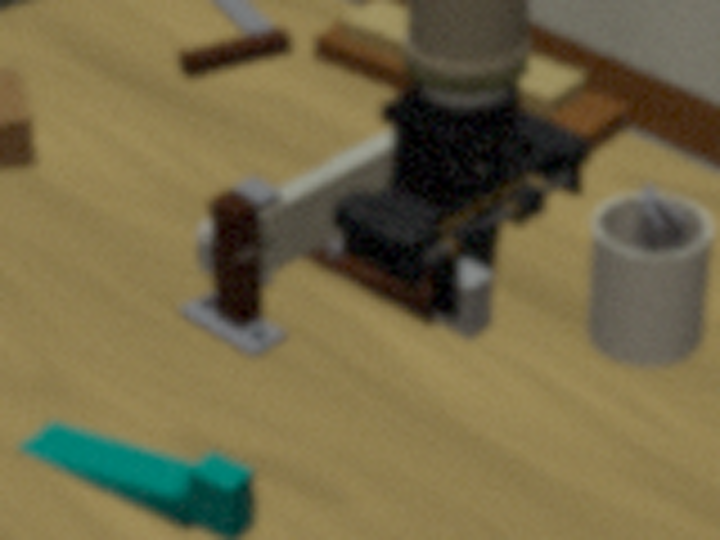

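```bash
for i in 1; do python3 -m inch '[[[0,0.05,0,0,0,0,1],[0,0.1,0,0,0,0,1],[0,0.1,0,0,0,0,1]]]'; python3 -m inch '[[[0,0.05,0,0,0,0,1],[0,0.1,0,0,0,0,1],[0,0.1,0,0,0,0,1]]]'; done
```

```text
time: 9.55
ee_pos: [0.6504, -0.035, 0.0189]
eef_rot: [0.498, 0.502, -0.498, 0.502]
ft_force: [-0.9, -3.1, 2.2]
width: 0.0255
time: 9.85
ee_pos: [0.6504, -0.0229, 0.0189]
eef_rot: [0.498, 0.502, -0.498, 0.502]
ft_force: [-0.5, -3.3, 2.1]
width: 0.0256
```

```bash
python3 -m inch '[[[0,0.025,0,0,0,0,1],[0,0.025,0,0,0,0,1]]]'; python3 -m inch '[[[0,0.025,0,0,0,0,1],[0,0.025,0,0,0,0,1]]]'; python3 - <<'E'
from h import *
im=camera('side');cv2.imwrite('pics/s7.png',cv2.resize(im[205:275,265:345,::-1],None,fx=8,fy=8,interpolation=cv2.INTER_CUBIC))
im=camera('scene');cv2.imwrite('pics/sc7.png',cv2.resize(im[220:350,335:425,::-1],None,fx=4.6,fy=4.6,interpolation=cv2.INTER_CUBIC))
E
```

```text
time: 10.05
ee_pos: [0.6504, -0.0205, 0.0189]
eef_rot: [0.498, 0.502, -0.498, 0.502]
ft_force: [-1.0, -5.1, 1.6]
width: 0.0257
time: 10.25
ee_pos: [0.6505, -0.0177, 0.0189]
eef_rot: [0.498, 0.502, -0.498, 0.502]
ft_force: [-0.8, -4.1, 1.5]
width: 0.0254
```

View pics/s7.png

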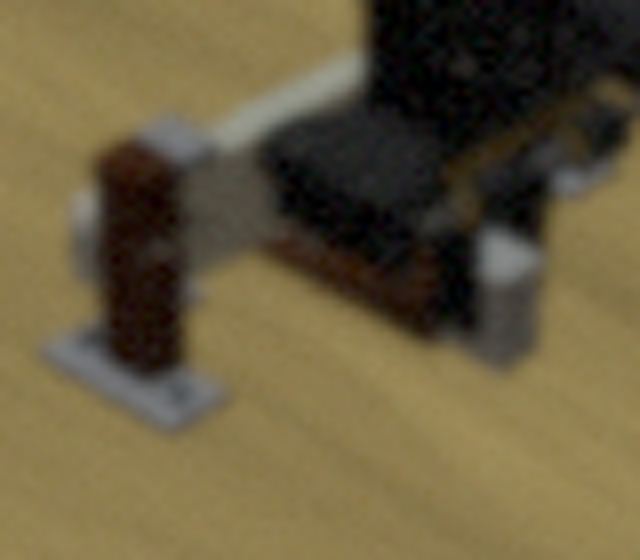

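View pics/sc7.png

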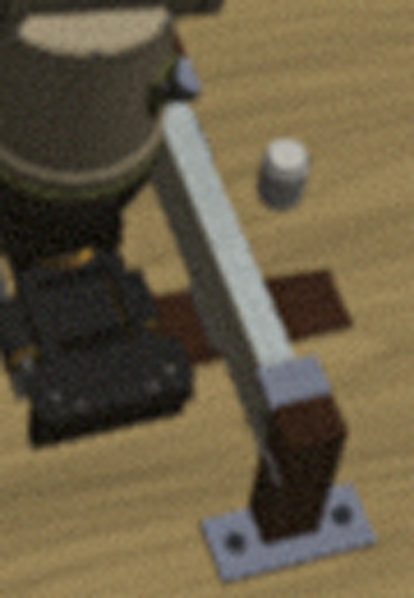

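```bash
for i in 1 2; do python3 -m inch '[[[0,0.02,0,0,0,0,1],[0,0.02,0,0,0,0,1]]]' | grep -E 'ee_pos|ft'; done
```

```text
ee_pos: [0.6504, -0.0155, 0.0189]
ft_force: [-1.9, -6.0, 2.2]
ee_pos: [0.6505, -0.0131, 0.0189]
ft_force: [-0.6, -5.7, 1.7]
```

```bash
python3 -m inch '[[[0,0.02,0,0,0,0,1],[0,0.02,0,0,0,0,1]]]' | grep -E 'ee_pos|ft'
```

```text
ee_pos: [0.6505, -0.0107, 0.0189]
ft_force: [-0.1, -6.3, 1.3]
```

```bash
python3 -m inch '[[[0,0.02,0,0,0,0,1],[0,0.02,0,0,0,0,1]]]' | grep -E 'ee_pos|ft'
```

```text
ee_pos: [0.6504, -0.0088, 0.0189]
ft_force: [0.6, -6.5, 1.1]
```

```bash
python3 -m inch '[[[0,0.01,0,0,0,0,1],[0,0.01,0,0,0,0,1]]]' | grep -E 'ee_pos|ft'
```

```text
ee_pos: [0.6504, -0.0088, 0.0189]
ft_force: [0.8, -9.6, 1.9]
```

```bash
python3 -m inch '[[[0,0.01,0,0,0,0,1],[0,0.01,0,0,0,0,1]]]' | grep -E 'ee_pos|ft'
```

```text
ee_pos: [0.6504, -0.0087, 0.0189]
ft_force: [0.1, -11.7, 1.1]
```

```bash
python3 -m inch '[[[0,0,0,0,0,0,1],[0,0,0,0,0,0,1]]]' | grep -E 'ee_pos|ft'
```

```text
ee_pos: [0.6504, -0.0087, 0.0189]
ft_force: [1.3, -12.6, 1.7]
```

```bash
python3 - <<'E'
from h import *
im=camera('scene');cv2.imwrite('pics/sc8.png',cv2.resize(im[220:350,335:425,::-1],None,fx=4.6,fy=4.6,interpolation=cv2.INTER_CUBIC))
im=camera('wrist');cv2.imwrite('pics/w8.png',im[:,:,::-1])
print(read_state()['ft_force'],read_state()['ee_pos'])
E
```

```text
[ -0.12152243 -12.41256046   1.25500792] [ 0.65036821 -0.00865975  0.01889587]
```

View pics/sc8.png

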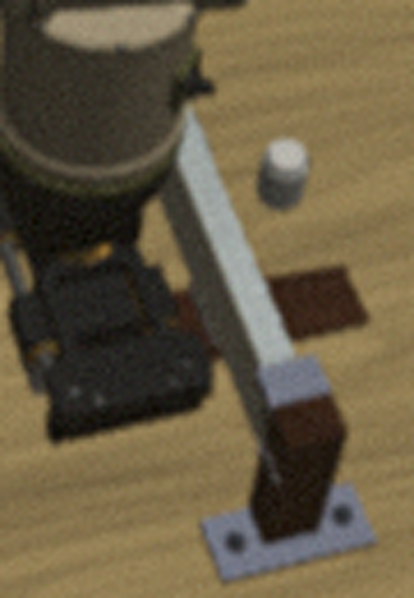

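View pics/w8.png

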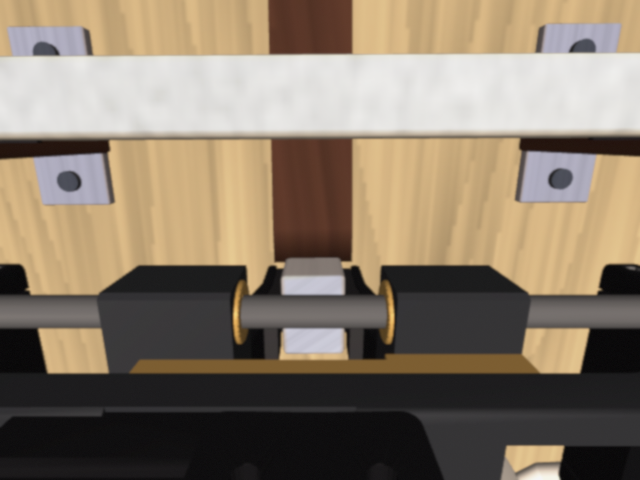

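```bash
python3 - <<'E'
from h import *
c=get_calibration('wrist');im=cv2.imread('pics/w8.png').astype(int)
g=im.min(axis=2)
for col in(150,200,400,450):
    r=g[:,col-3:col+4].mean(1);d=np.diff(r)
    a=40+np.argmax(d[40:80]);b=120+np.argmin(d[120:150]);print(col,a,b,end=' ')
    for row in(a+.5,b+.5):
        o,dd=ray(c,col,row)
    za=[]
    for z in(.085,.087,.090,.093,.096,.099): 
        p=plane(c,col,a+.5,z);q=plane(c,col,b+.5,z);za.append((z,round(1e3*(p-q)[1],2),round(1e3*(p+q)[1]/2,1)))
    print(za)
E
```

```text
150 55 136 [(0.085, np.float64(19.02), np.float64(71.1)), (0.087, np.float64(18.62), np.float64(70.9)), (0.09, np.float64(18.02), np.float64(70.6)), (0.093, np.float64(17.41), np.float64(70.3)), (0.096, np.float64(16.81), np.float64(69.9)), (0.099, np.float64(16.21), np.float64(69.6))]
200 55 136 [(0.085, np.float64(19.02), np.float64(71.2)), (0.087, np.float64(18.61), np.float64(71.0)), (0.09, np.float64(18.01), np.float64(70.7)), (0.093, np.float64(17.41), np.float64(70.3)), (0.096, np.float64(16.81), np.float64(70.0)), (0.099, np.float64(16.2), np.float64(69.7))]
400 53 135 [(0.085, np.float64(19.19), np.float64(71.9)), (0.087, np.float64(18.78), np.float64(71.7)), (0.09, np.float64(18.18), np.float64(71.3)), (0.093, np.float64(17.57), np.float64(71.0)), (0.096, np.float64(16.96), np.float64(70.6)), (0.099, np.float64(16.35), np.float64(70.3))]
450 53 135 [(0.085, np.float64(19.18), np.float64(72.0)), (0.087, np.float64(18.78), np.float64(71.8)), (0.09, np.float64(18.17), np.float64(71.4)), (0.093, np.float64(17.56), np.float64(71.1)), (0.096, np.float64(16.96), np.float64(70.7)), (0.099, np.float64(16.35), np.float64(70.3))]
```

```bash
python3 - <<'E'
from h import *
c=get_calibration('scene')
A=cv2.imread('pics/scene0.png')
ims=[camera('scene')[:,:,::-1] for _ in range(3)];cv2.imwrite('pics/scene9.png',ims[0])
B=np.mean(ims,0)
A=A.astype(float)
# blue channel high on white panel, low on wood; back edge (y=.079) right side crossing per row
def edge(I,row):
    b=I[row,:,0];lo=int(x0(row))-9
    s=b[lo:lo+22]; k=np.argmin(np.diff(s)[2:])+2
    th=(s[max(k-2,0)]+s[k+3])/2
    for j in range(max(k-2,0),k+4):
        if s[j]>=th>s[j+1]: return lo+j+(s[j]-th)/(s[j]-s[j+1])
    return np.nan
def line(z):
    p=[proj(c,(x,.0792+(x-.65)*-(-.012),z)) for x in(.62,.72)]
    return p
def x0(row,z=.090):
    (u,v),(u2,v2)=line(z);return u+(row-v)*(u2-u)/(v2-v)
for r in range(255,293,4): print(r,round(edge(A,r),2),round(edge(B,r),2),[round(x0(r,z),2) for z in(.087,.096)])
a=np.array([edge(A,r) for r in range(258,292)]);b=np.array([edge(B,r) for r in range(258,292)])
print(np.nanmedian(b-a),np.nanstd(b-a),'expected for 9mm',x0(275,.096)-x0(275,.087))
E
```

```text
255 379.57 381.24 [np.float64(380.31), np.float64(381.66)]
259 381.28 382.58 [np.float64(382.0), np.float64(383.36)]
263 383.17 384.44 [np.float64(383.7), np.float64(385.06)]
267 384.6 386.27 [np.float64(385.39), np.float64(386.76)]
271 386.59 387.63 [np.float64(387.09), np.float64(388.47)]
275 388.07 389.53 [np.float64(388.78), np.float64(390.17)]
279 389.54 391.24 [np.float64(390.48), np.float64(391.87)]
283 391.6 392.92 [np.float64(392.17), np.float64(393.57)]
287 393.01 394.76 [np.float64(393.87), np.float64(395.28)]
291 394.91 396.31 [np.float64(395.57), np.float64(396.98)]
1.4691522560381145 0.20207894029223697 expected for 9mm 1.3858255520687521
```

```bash
python3 -m inch '[[[0,0.01,0,0,0,0,1],[0,0.01,0,0,0,0,1],[0,0.01,0,0,0,0,1]]]' | grep -E 'ee_pos|ft'
```

```text
ee_pos: [0.6503, -0.0085, 0.0189]
ft_force: [0.3, -15.0, 0.2]
```

```bash
python3 -m inch '[[[0,-0.01,0,0,0,0,1],[0,-0.02,0,0,0,0,1],[0,-0.03,0,0,0,0,1],[0,-0.03,0,0,0,0,1]]]' | grep -E 'ee_pos|ft'
```

```text
ee_pos: [0.6503, -0.0085, 0.0189]
ft_force: [-1.0, -6.1, 2.4]
```

```bash
python3 -m inch '[[[0,-0.012,0,0,0,0,1],[0,-0.015,0,0,0,0,1]]]' | grep -E 'ee_pos|ft'
python3 -m inch '[[[0,0,0,0,0,0,0.6],[0,0,0,0,0,0,0.5],[0,0,0,0,0,0,0.45],[0,0,0,0,0,0,0.45],[0,0,0,0,0,0,0.45]]]'
```

```text
ee_pos: [0.6503, -0.0086, 0.0189]
ft_force: [-3.0, -2.1, 4.7]
time: 13.4
ee_pos: [0.6508, -0.0087, 0.0187]
eef_rot: [0.497, 0.503, -0.497, 0.503]
ft_force: [0.3, -0.1, -0.1]
width: 0.0469
```

```bash
python3 -m inch '[[[0,-0.01,0.15,0,0,0,0.45],[0,-0.02,0.4,0,0,0,0.45],[0,-0.02,0.7,0,0,0,0.45],[0,-0.02,1,0,0,0,0.45],[0,-0.02,1,0,0,0,0.45]]]'
python3 -m inch '[[[-0.1,-0.3,0.3,0,0,0,0.45],[-0.3,-0.6,0.6,0,0,0,0.45],[-0.6,-1,1,0,0,0,0.45],[-0.6,-1,1,0,0,0,0.45]]]' | head -2
python3 - <<'E'
from h import *
cv2.imwrite('pics/sc10.png',camera('scene')[:,:,::-1]);cv2.imwrite('pics/sd10.png',camera('side')[:,:,::-1]);cv2.imwrite('pics/w10.png',camera('wrist')[:,:,::-1])
E
```

```text
time: 13.9
ee_pos: [0.6536, -0.0116, 0.1444]
eef_rot: [0.5, 0.5, -0.495, 0.504]
ft_force: [0.5, -0.4, -0.4]
width: 0.0478
time: 14.3
ee_pos: [0.5776, -0.1342, 0.2607]
```

View pics/sc10.png

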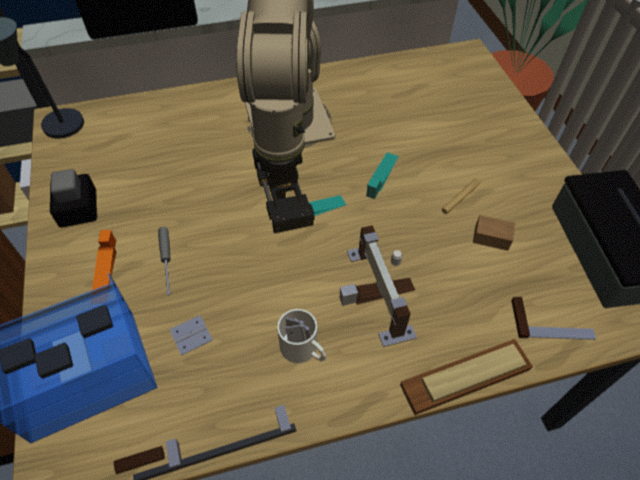

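View pics/sd10.png

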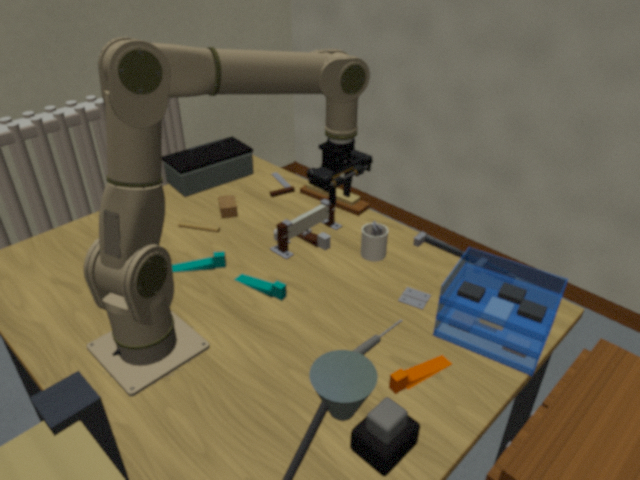

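View pics/w10.png

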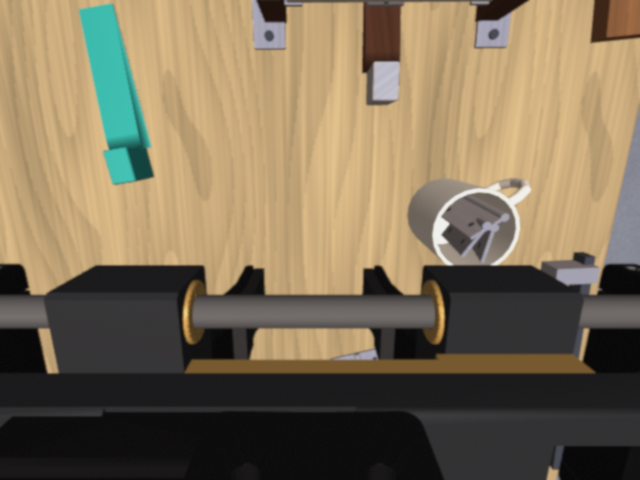

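The wedge sits straight under the panel at scene (347,294) to (413,285). The mug, socket and other bystanders are where they were. I'll check the panel rise again after release.

```bash
python3 - <<'E'
from h import *
A=cv2.imread('pics/scene0.png').astype(float);B=np.mean([camera('scene')[:,:,::-1].astype(float) for _ in range(3)],0)
def edge(I,row):
    lo=int(388.8+(row-275)*.424)-9;s=I[row,lo:lo+22,0];k=np.argmin(np.diff(s)[2:])+2;th=(s[k-2]+s[k+3])/2
    for j in range(k-2,k+4):
        if s[j]>=th>s[j+1]: return lo+j+(s[j]-th)/(s[j]-s[j+1])
    return np.nan
d=np.array([edge(B,r)-edge(A,r) for r in range(258,292)]);print(np.nanmedian(d),np.nanmean(d),np.nanmedian(d)*9/1.386)
s=read_state();print(s['time'],s['ft_force'],np.abs(s['joint_vel']).max())
close_job()
E
```

```text
1.4546001631987338 1.439942968409639 9.445455605186584
14.6 [ 0.10927639  0.28770926 -0.2895083 ] 0.009419329361705446
the job is handed in; nothing more can be done
```

The panel is up against its stop lugs on the wedge, the gripper is clear, and the job is handed in at 14.6 s of the 67 s allowed. No verdict was reported.

**What I did:** I took the wedge by its bare aluminium grip, set it flat on the table and slid the nose under the glide at an angle to keep the gripper clear of the mug. I then squared it up and drove it in. The push was about 3 to 6 N while the panel rose, then climbed at the lugs; I stopped at 15 N. I eased the push off, opened the fingers and drew back.

**Last checks:**
- **Panel rise:** the camera edge shift gives about 9.5 mm before release and 9.4 mm after, against a nominal 9 mm, so the panel stayed up at the lugs.
- **Wedge:** it did not move when I eased the push off, and it lies straight and flat in the pictures.
- **Bystanders:** none looks shifted in the last views, judged by eye.
- **Robot:** it touches nothing, with the tool force near zero.

**Unconfirmed or in disagreement:**
- **Bearing force:** I could not measure it after release. From the push and the friction given, I estimate 12 to 16 N.
- **Panel height:** one rough reading from the wrist camera put the panel top near 90 mm instead of 96 mm. I trusted the edge shift and the climb in push instead.
- **Travel at the lugs:** the measured tool position moved only about 0.3 mm there; the climb of about 2.5 N per mm was against the commanded travel.

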